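# Tidy the row of books on the stall counter

### The arm

A 6-joint arm with a two-finger parallel gripper is mounted at the origin on the work surface. World frame = base frame: x ahead of the robot, y to its left, z up, the work surface at z = 0. Lengths are in mm, angles in rad, forces in N, time in s.
With the tool pointing down it reaches from about 300 to 750 mm from the base axis. Payload 8.5 kg.
Tool frame: the origin (TCP) lies at the very end of the fingers, on their centre line; the grasp point (between the pads) lies 19 mm behind it (ctrl.grip_depth is the z of the grasp point in the tool frame, in mm); z points along the fingers, y is the direction in which the jaws open and shut (so a half turn about z gives the same grasp; the last joint's range is limited). The gripper opens to 85 mm and grips with 20 to 120 N. Pads are 22 mm wide; open, the fingers measure 114 mm over their backs; the gripper's body (76 mm by 85 mm) begins 54 mm behind the grasp point. The pads swing forward as they close: fully open they stand 13 mm farther back than shut.
Start: joints at [-1.407, 0.381, 1.297, -0, 1.464, -0.215], TCP at [203.386, -510.994, 231.322] pointing down, gripper open.
Joint ranges: [-3.11, 3.11], [-0.89, 2.33], [0.22, 2.48], [-1.42, 4.56], [0.17, 2.85], [-2.88, 2.88]. Speed limits (rad/s): [2.39, 2.39, 3.14, 3.14, 3.14, 3.14].

### API

Orientations are given as a unit quaternion [x, y, z, w].
In Python, from plant import ctrl, imaging gives the robot as it stands.
- The arm moves only by the shell command python3 -m pendant 'ROWS'. ROWS is JSON, a list of rows, each an object of numbers: "dx", "dy", "dz": the shift along the world's x, y, z in cm; "wx", "wy", "wz": the turn, a rotation vector about the world's x, y, z in rad; "claw": the closure in counts, from 0 (fully open) to 255 (shut). In form: [{"dx": .., "dy": .., "dz": .., "wx": .., "wy": .., "wz": .., "claw": ..}, ...]. A call has 1 to 12 rows; each row shifts and turns the commanded pose from where the row before left it; what a row does not reach is not made up. A row lasts 1/10 s, in which the tool goes at most 50 mm and 8.59 degrees, less where a joint would pass 70% of its speed; a pose out of reach is approached as far as the arm can. A call with a gripper value outside its range is refused whole. The fingers move at their own pace and stop on an object; the grip force is fixed at half the most. Time passes only in rows, so rows that do not move let the fingers close. It gives the time, the measured TCP pose, the force and the opening at its end, in the units of the state.
- ctrl.get_state(): the state, without advancing time (a new reading comes with each control period).
- imaging.camera(name): name is "scene" or "top" or "wrist"; returns a dict with "img" (384x512x3 uint8, red, green, blue), "depth" (384x512 float32, mm along the optical axis (not along the pixel's ray), 0 where there is no reading), "camera_matrix" (3x3 intrinsics, pixels), "R" (3x3) and "t" (3): a world point X has camera coordinates R X + t; the wrist camera has in their place "hand_eye" (4x4, takes a point from camera to tool coordinates, whose origin is the TCP and whose axes are the flange's). Camera axes: x right, y down, z forward; pixel columns grow to the right and rows downward; lengths in mm; the calibration is good to about 2 mm. A picture is of the moment at which its call begins: read the wrist's pose just before it.
- ctrl.close_job(): hands the job in, once; it reports no verdict.
Trained networks look in a picture, given as the dict that the camera call returned (one of the last four; its "shot" number tells which), for a name from the list of things; names that differ only in an ending like _2 or _b are one class to them, and where a whole thing is asked for, a point or a joint stands for the part that bears it (a point fixed in the world has none). Each returns a list of dicts, best first, with "confidence" (0 to 1); they miss things now and then, are a little off and sometimes report something else, mostly with a low value. They report only what shows in the picture. A call takes as long as a camera call. They do not tell look-alikes from the thing itself.
- imaging.trace(picture, thing): "mask" (384x512 bool, what is visible of it) and "extent" ([left, top, right, bottom] in pixels, round what is visible of it).
- imaging.landmark_of(picture, thing): "location" ([column, row] in pixels: a listed point, or the origin of a listed thing).
The state is a dict: "time": time; "qpos": joint angles; "joint_velocities": joint speeds; "tau": joint torques, N m; "tcp_pos": TCP position; "tool_rot": TCP orientation; "contact_force": force on the tool from outside, world axes, zero at the start; "torque": the same for the moment, N m; "width": finger opening in mm.
Only numpy, scipy, OpenCV 4.12 (cv2) and the standard library are available. Lean on these libraries where they do the work, as an engineer would, in place of code of your own. Each camera call takes 0.05 s, during which the arm holds its last target.

### The job

Tidy the row of three books on the stall counter: push each book back until its spine touches the rack's rail, and push the yellow bookend along the counter until the books stand snug, with no gaps, between it and the rack's upright end. Only push with the fingers: lift or topple neither books nor bookend, and leave the mug, the tape roll and the cutter where they are.

Things in the scene. Friction and masses are not known exactly. Their poses are not given: they have to be found in the camera images.
- rack: dark wooden display rack fixed on the counter (z = 0). Origin on the counter in the plane of the rail's inner face; +x through the rail to the customers, +y along it to the bookend. Rail x 0 to 14 mm, y -144 to +240 mm, 45 mm high. Upright end board x -110 to 0 mm, 14 mm thick, 95 mm high, inner face at y = -130 mm. No floor: the books stand on the counter.
- book_red: red book standing on the counter, loose, 120 mm deep (its x), 30 mm thick (y), 105 mm tall, 0.2 to 0.4 kg. Origin: centre of underside; +x out of its spine, towards the rail; page edge facing the robot at x = -60 mm. Starts within 0.05 rad of square, spine 20 to 60 mm short of the rail, at least 6 mm from its neighbours; the books stand in any order.
- book_green: green book standing on the counter, loose, 120 mm deep (its x), 36 mm thick (y), 105 mm tall, 0.2 to 0.4 kg. Origin: centre of underside; +x out of its spine, towards the rail; page edge facing the robot at x = -60 mm. Starts within 0.05 rad of square, spine 20 to 60 mm short of the rail, at least 6 mm from its neighbours; the books stand in any order.
- book_blue: blue book standing on the counter, loose, 120 mm deep (its x), 42 mm thick (y), 105 mm tall, 0.2 to 0.4 kg. Origin: centre of underside; +x out of its spine, towards the rail; page edge facing the robot at x = -60 mm. Starts within 0.05 rad of square, spine 20 to 60 mm short of the rail, at least 6 mm from its neighbours; the books stand in any order.
- bookend: yellow steel bookend, loose, about 0.7 kg. Origin on the counter at the middle of its upright face towards the books. Plate: x -50 to +50 mm, y 0 to 10 mm, 98 mm tall. Foot 8 mm thick, y 10 to 80 mm, away from the books, ending in a lip 100 mm wide, 40 mm high, y 70 to 80 mm: push its outer face (y = 80 mm) in -y. A thin rib joins plate and foot.
- mug: white mug, 76 mm across, 88 mm high, handle at its +y; bystander, stands beyond the end board (rack -y side). Origin: centre of underside.
- tape: brown roll of parcel tape lying flat, 96 mm across, 40 mm high, open core; bystander, on the customers' side of the rail. Origin: centre of underside.
- cutter: closed blue box cutter lying flat, 140 mm long (its x), 26 mm wide, 23 mm high; bystander, past the bookend on the rack's +y side. Origin: centre of underside.
There are look-alikes about, which are no part of the job. Of the things that look like the bookend, take the one that is farthest from the robot's base at the start. What is shaped like the book_blue but black is not meant.

How it is judged:
By the outcome, as a careful person would: the job done as asked, in the order asked, and still so for the second after the job is handed in, with the robot touching nothing.
It also fails if it takes over 67 s, if anything falls off the work surface, if the arm or the gripper's body presses on something with over 40 N, if the wrist force passes 120 N, or if a joint passes its speed limit or range.

## Working session

There is one attempt and no reset: what is moved stays moved. The work goes in short steps, Python scripts to look and compute and a shell command to move; the robot and the scene stay as the last step left them, time stands still between calls to the robot, and variables do not carry over. Pictures are saved under pics/ and viewed, and the job is handed in when it is done.

```bash
ls; mkdir -p pics; cat > h.py <<'E'
import numpy as np,cv2
from plant import ctrl, imaging
def save(p,n): cv2.imwrite('pics/'+n+'.png',cv2.cvtColor(p['img'],cv2.COLOR_RGB2BGR))
def cloud(p):
    K=p['camera_matrix'];d=p['depth'];v,u=np.mgrid[:384,:512]
    c=np.stack([(u-K[0,2])/K[0,0]*d,(v-K[1,2])/K[1,1]*d,d],-1)
    w=(c-p['t'])@p['R']   # R^T (c-t)
    w[d<=0]=np.nan
    return w
E
python3 - <<'E'
from h import *
for n in('scene','top'):
    p=imaging.camera(n);save(p,n+'0');np.savez('pics/'+n+'0.npz',**{k:p[k] for k in('img','depth','camera_matrix','R','t')})
    for t in('rack','book_red','book_green','book_blue','bookend','mug','tape','cutter'):
        print(n,t,[(r['extent'],round(r['confidence'],2)) for r in imaging.trace(p,t)])
print(ctrl.get_state())
E
```

```text
pics
scene rack [([179.9, 130.2, 304.0, 286.4], 0.82), ([241.1, 145.2, 291.1, 207.9], 0.37)]
scene book_red [([227.5, 132.4, 270.8, 189.9], 0.64)]
scene book_green [([239.8, 143.9, 289.6, 208.9], 0.6), ([145.6, 117.1, 193.4, 163.0], 0.27)]
scene book_blue [([197.7, 126.2, 252.1, 186.2], 0.93), ([106.5, 187.8, 147.7, 265.6], 0.71)]
scene bookend [([287.4, 113.8, 332.0, 148.0], 0.85), ([264.8, 188.0, 326.8, 256.3], 0.84), ([187.2, 232.3, 236.3, 285.9], 0.49)]
scene mug [([146.7, 116.4, 194.1, 163.2], 0.68)]
scene tape [([186.8, 232.8, 240.1, 284.3], 0.76), ([198.7, 124.9, 247.4, 183.2], 0.45)]
scene cutter [([332.4, 284.1, 413.8, 329.4], 0.8)]
top rack [([172.9, 140.5, 322.0, 215.4], 0.91)]
top book_red [([261.9, 178.6, 282.4, 231.0], 0.74)]
top book_green [([240.0, 173.1, 265.4, 225.9], 0.89)]
top book_blue [([284.0, 72.2, 330.3, 125.9], 0.71), ([281.7, 176.7, 313.6, 225.1], 0.68)]
top bookend [([181.7, 156.3, 222.6, 196.9], 0.79), ([232.5, 267.2, 282.3, 314.4], 0.77), ([165.9, 245.4, 217.9, 295.7], 0.61)]
top mug [([332.3, 167.3, 373.4, 207.4], 0.71)]
top tape [([224.5, 101.3, 258.9, 140.2], 0.83)]
top cutter [([106.6, 150.1, 159.3, 168.2], 0.68)]
{'time': 0.9, 'qpos': array([-1.40729748e+00,  3.80570973e-01,  1.29740934e+00,  1.21426188e-06,
        1.46357416e+00, -2.15319457e-01]), 'joint_velocities': array([ 0.00024428,  0.00024425, -0.0017805 , -0.0006031 ,  0.00074214,
       -0.00099946]), 'tau': array([-3.58654652e-03, -4.48335350e+01, -2.31460404e+01, -4.28714975e-04,
        4.74571079e-04, -6.04668795e-07]), 'tcp_pos': array([ 203.38776593, -510.99300338,  231.33484094]), 'tool_rot': array([9.82115663e-01, 1.88278583e-01, 1.08921134e-07, 1.90972798e-05]), 'contact_force': array([-0.22594961, -0.56437518, -0.018964  ]), 'torque': array([ 0.00568624,  0.02471467, -0.00643596]), 'width': 85.26557162903637}
```

```bash
python3 - <<'E'
import cv2
for n in('scene0','top0'):
    a=cv2.imread(f'pics/{n}.png'); cv2.imwrite(f'pics/{n}b.png',cv2.resize(a,(800,600)))
E
```

```text
(no output)
```

View pics/scene0b.png

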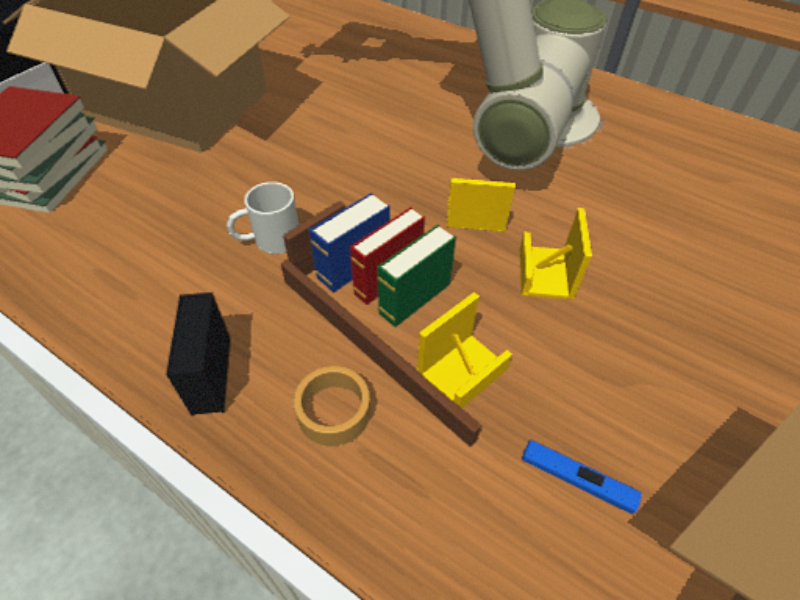

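View pics/top0b.png

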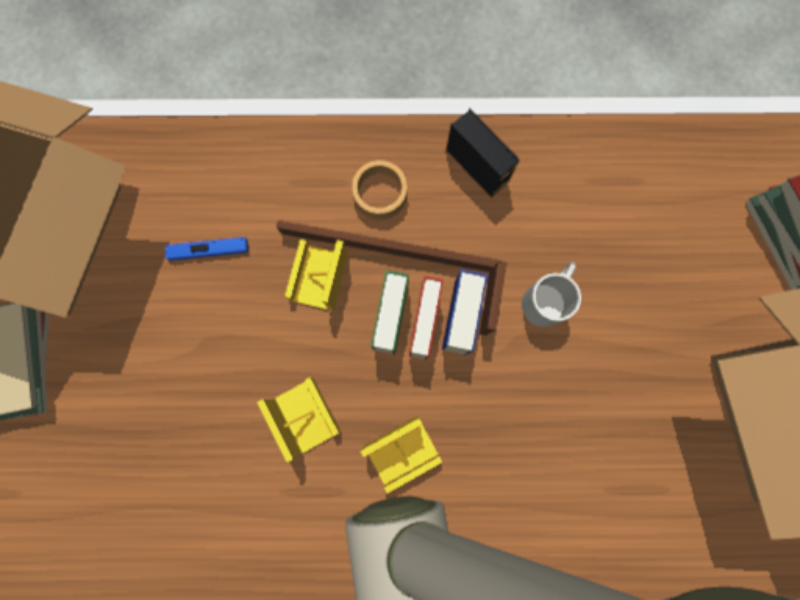

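Both views show blue, red and green running from the end board outwards. The bookend for this job is the one near the rail (top view, 315,275 in the 800-px picture). Next I measure from the top depth cloud.

```bash
cat >> h.py <<'E'
def rectm(P): return cv2.minAreaRect(P.astype(np.float32)*1.0)
def seg(p,w):
    im=p['img']; hsv=cv2.cvtColor(im,cv2.COLOR_RGB2HSV); return hsv
E
python3 - <<'E'
import sys
from h import rectm
import numpy as np,cv2
from h import cloud
p=dict(np.load('pics/top0.npz'));w=cloud(p)
print('cam', -p['R'].T@p['t'])
hsv=cv2.cvtColor(p['img'],cv2.COLOR_RGB2HSV)
z=w[...,2]
def box(u0,v0,u1,v1):
    m=np.zeros(z.shape,bool);m[v0:v1,u0:u1]=1;return m
s=.64
print('table z',np.nanmedian(z[240:250,100:200]))
def rep(n,m):
    P=w[m];r=rectm(P[:,:2]);print(n,m.sum(),'c',np.round(r[0],1),'size',np.round(r[1],1),'ang',round(r[2],2),'zmed',np.round(np.median(P[:,2]),1))
rep('blue',box(282,165,318,235)&(z>100)&(z<112))
rep('red',box(258,165,285,235)&(z>100)&(z<112))
rep('green',box(235,165,264,235)&(z>100)&(z<112))
rep('plate?',box(180,145,225,205)&(z>85)&(z<104))
rep('lip',box(180,145,225,205)&(z>33)&(z<45))
rep('rail',box(176,138,325,180)&(z>40)&(z<50)&(hsv[...,0]<18)&(hsv[...,2]<120))
rep('board',box(300,160,330,220)&(z>88)&(z<98)&(hsv[...,2]<120))
rep('mug',box(330,160,376,212)&(z>80)&(z<95))
rep('oth1',box(160,230,222,300)&(z>85)&(z<104))
rep('oth2',box(225,260,285,320)&(z>85)&(z<104))
rep('cutter',box(100,145,165,172)&(z>15)&(z<30))
# rail line fit
m=box(176,138,325,180)&(z>40)&(z<50);P=w[m]
np.set_printoptions(suppress=True,precision=1)
E
```

```text
cam [450.06009     40.06322408 989.17951469]
table z 0.13828098380392886
blue 858 c [577. -53.] size [ 69.3 119.9] ang 77.97 zmed 103.6
red 654 c [569.1  10.9] size [ 62.2 119.3] ang 79.66 zmed 103.6
green 734 c [572.7  39.2] size [ 61.5 120.6] ang 78.91 zmed 103.4
plate? 195 c [637.  142.6] size [10.3 99.3] ang 76.29 zmed 97.8
lip 353 c [664.4 189.5] size [119.1 129.7] ang 76.02 zmed 40.4
rail 734 c [694.7  58.8] size [372.3  35.3] ang 75.7 zmed 44.9
board 236 c [ 598.3 -114.6] size [ 14.2 109.1] ang 79.07 zmed 94.8
mug 196 c [ 595.6 -209.7] size [74.4 74.2] ang 80.56 zmed 87.2
oth1 239 c [394.9 225.2] size [99.5 11.1] ang 28.64 zmed 97.4
oth2 202 c [355.5  33.8] size [78.6 98.7] ang 30.69 zmed 97.6
cutter 455 c [695.7 369.6] size [ 26.4 137.6] ang 5.96 zmed 18.4
```

```bash
cat >> h.py <<'E'
def rackfit(p,w,y0=-130):
    z=w[...,2];hsv=cv2.cvtColor(p['img'],cv2.COLOR_RGB2HSV)
    yel=(hsv[...,0]>20)&(hsv[...,0]<35)&(hsv[...,1]>150)
    m=(z>42)&(z<48)&(w[...,0]>600)&(w[...,0]<760)&(w[...,1]>-130)&(w[...,1]<260)&~yel&(hsv[...,2]<130)
    P=w[m][:,:2]
    for _ in range(6):
        vx,vy,cx,cy=cv2.fitLine(P.astype(np.float32),cv2.DIST_HUBER,0,.01,.01).ravel()
        if vy<0:vx,vy=-vx,-vy
        d=(P-[cx,cy])@[vy,-vx]
        P=P[np.abs(d)<9]
    s=(P-[cx,cy])@[vx,vy]
    return np.array([cx,cy]),np.array([vx,vy]),np.array([vy,-vx]),s.min(),s.max(),d.min(),d.max()
def tops(p,w,T,zlo=101,zhi=107):
    # components in rack frame
    z=w[...,2]
    o,ey,ex=T
    q=(w[...,:2]-o)@np.stack([ex,ey],1)
    m=(z>zlo)&(z<zhi)&(q[...,0]>-260)&(q[...,0]<5)&(q[...,1]>-135)&(q[...,1]<240)
    n,l=cv2.connectedComponents(m.astype(np.uint8),connectivity=4)
    out=[]
    for i in range(1,n):
        if (l==i).sum()>80:
            Q=q[l==i]; Qc=p['img'][l==i]
            out.append((rectm(Q),Q,(l==i).sum()))
    return out,q
E
python3 - <<'E'
from h import *
np.set_printoptions(suppress=True,precision=2)
p=dict(np.load('pics/top0.npz'));w=cloud(p)
c,ey,ex,a,b,d0,d1=rackfit(p,w);print(c,ey,ex,a,b,d0,d1,'yaw',np.arctan2(ex[1],ex[0]))
# origin: rail inner face = centre -7 along ex; along y: use ends
o=c-7*ex+ey*(b-240); print('o by +end',o,' by -end',c-7*ex+ey*(a+144))
o0=c-7*ex
out,q=tops(p,w,(o,ey,ex))
for r,Q,n in out: print(n,'c',r[0],r[1],r[2],'x',Q[:,0].min(),Q[:,0].max(),'y',Q[:,1].min(),Q[:,1].max())
z=w[...,2]
for nm,lo,hi in(('board',88,97),('end',96,99)):
    m=(z>lo)&(z<hi)&(abs(q[...,0]+60)<90)&(q[...,1]>-170)&(q[...,1]<-115);Q=q[m];print(nm,m.sum(),rectm(Q))
    m=(z>94)&(z<100)&(abs(q[...,0]+60)<90)&(q[...,1]>60)&(q[...,1]<240);Q=q[m];print('plate',m.sum(),rectm(Q),Q.min(0),Q.max(0))
m=(z>35)&(z<42)&(q[...,0]>-120)&(q[...,0]<-2)&(q[...,1]>130)&(q[...,1]<240);Q=q[m];print('lip',m.sum(),rectm(Q),Q.min(0),Q.max(0))
E
```

```text
[694.47  58.04] [0.19 0.98] [ 0.98 -0.19] -185.98881798132916 187.86591303392672 -7.133099513063978 7.717131734102215 yaw -0.18996008
o by +end [677.75   8.16]  by -end [679.67  18.12]
666 c (-109.01409912109375, 23.45315170288086) (35.76896667480469, 120.49571990966797) 89.67637634277344 x -169.3474204961708 -48.67917268837974 y 5.309882735097333 41.55805169003472
784 c (-87.6653060913086, -92.57101440429688) (42.20634841918945, 119.8944091796875) 88.79852294921875 x -147.1924837868162 -27.547576833098745 y -114.71272116675311 -70.6420428424449
565 c (-107.05503845214844, -33.23387145996094) (29.946992874145508, 118.9337158203125) 89.54369354248047 x -166.6108773334666 -47.52291598946723 y -48.516243069148395 -18.00623852620971
board 243 ((-54.884727478027344, -135.6361846923828), (14.311447143554688, 109.07037353515625), 89.95740509033203)
plate 152 ((-65.28617095947266, 124.50642395019531), (10.078972816467285, 99.02017974853516), 86.8524398803711) [-114.71  117.49] [-15.71 131.44]
end 59 ((-54.11875915527344, -135.60865783691406), (107.55767822265625, 12.935565948486328), 0.11974462121725082)
plate 152 ((-65.28617095947266, 124.50642395019531), (10.078972816467285, 99.02017974853516), 86.8524398803711) [-114.71  117.49] [-15.71 131.44]
lip 149 ((-62.300689697265625, 176.36111450195312), (46.43266677856445, 99.13006591796875), 87.86072540283203) [-111.06  153.23] [-12.15 200.72]
```

```bash
python3 -m pendant '[{"dx":2.5,"dy":4.2,"wz":-0.0517,"claw":255},{"dx":2.5,"dy":4.2,"wz":-0.0517,"claw":255},{"dx":2.5,"dy":4.2,"wz":-0.0517,"claw":255},{"dx":2.5,"dy":4.2,"wz":-0.0517,"claw":255},{"dx":2.5,"dy":4.2,"wz":-0.0517,"claw":255},{"dx":2.5,"dy":4.2,"wz":-0.0517,"claw":255},{"dx":2.5,"dy":4.2,"wz":-0.0517,"claw":255},{"dx":2.5,"dy":4.2,"wz":-0.0517,"claw":255},{"dx":2.5,"dy":4.2,"wz":-0.0517,"claw":255},{"dx":2.5,"dy":4.2,"wz":-0.0517,"claw":255},{"dx":2.5,"dy":4.2,"wz":-0.0517,"claw":255},{"wx":-0.026,"wy":-0.137,"claw":255}]'
cat >> h.py <<'E'
O=np.array([678.0,9.5]);EX=np.array([.982,-.1888]);EY=np.array([.1888,.982])
def st():
    from scipy.spatial.transform import Rotation as R
    s=ctrl.get_state();q=(s['tcp_pos'][:2]-O)
    M=R.from_quat(s['tool_rot']).as_matrix()
    print('t',round(s['time'],2),'tcp',np.round(s['tcp_pos'],1),'rack',np.round([q@EX,q@EY],1),'toolx yaw',round(np.arctan2(M[1,0],M[0,0]),3),'toolz',np.round(M[:,2],3),'F',np.round(s['contact_force'],1),'w',round(s['width'],1),'qpos',np.round(s['qpos'],2))
def to(x,y):
    s=ctrl.get_state();d=O+x*EX+y*EY-s['tcp_pos'][:2];print('to',x,y,'d cm',np.round(d/10,2))
E
python3 -c "
from h import *
st();to(-185,-94)"
```

```text
t 0.9 tcp [ 203.4 -511.   231.3] rack [-367.8 -600.7] toolx yaw 0.379 toolz [ 0. -0. -1.] F [-0.2 -0.6 -0. ] w 85.3 qpos [-1.41  0.38  1.3   0.    1.46 -0.22]
to -185 -94 d cm [27.52 46.31]validation failed for argument at $[0]...
```

```bash
python3 -m pendant '[{"dx":2.5,"dy":4.2,"dz":0,"wx":0,"wy":0,"wz":-0.0517,"claw":255}]'; python3 -c "
from h import *
st()"
```

```text
time: 1.0
tcp_pos: [226.9, -471.6, 230.5]
tool_rot: [0.987, 0.16, -0.0, 0.0]
contact_force: [0.6, -0.5, -0.1]
width: 73.3
t 1.0 tcp [ 226.9 -471.6  230.5] rack [-352.2 -557.6] toolx yaw 0.322 toolz [-0.001 -0.001 -1.   ] F [ 0.6 -0.5 -0.1] w 73.3 qpos [-1.35  0.33  1.37 -0.    1.43 -0.1 ]
```

All fields are required in each row.

```bash
python3 -m pendant '[{"dx":2.5,"dy":4.2,"dz":0,"wx":0,"wy":0,"wz":-0.0517,"claw":255},{"dx":2.5,"dy":4.2,"dz":0,"wx":0,"wy":0,"wz":-0.0517,"claw":255},{"dx":2.5,"dy":4.2,"dz":0,"wx":0,"wy":0,"wz":-0.0517,"claw":255},{"dx":2.5,"dy":4.2,"dz":0,"wx":0,"wy":0,"wz":-0.0517,"claw":255},{"dx":2.5,"dy":4.2,"dz":0,"wx":0,"wy":0,"wz":-0.0517,"claw":255},{"dx":2.5,"dy":4.2,"dz":0,"wx":0,"wy":0,"wz":-0.0517,"claw":255},{"dx":2.5,"dy":4.2,"dz":0,"wx":0,"wy":0,"wz":-0.0517,"claw":255},{"dx":2.5,"dy":4.2,"dz":0,"wx":0,"wy":0,"wz":-0.0517,"claw":255},{"dx":2.5,"dy":4.2,"dz":0,"wx":0,"wy":0,"wz":-0.0517,"claw":255},{"dx":2.5,"dy":4.2,"dz":0,"wx":0,"wy":0,"wz":-0.0517,"claw":255},{"dx":0,"dy":0,"dz":0,"wx":-0.026,"wy":-0.137,"wz":0,"claw":255},{"dx":0,"dy":0,"dz":0,"wx":0,"wy":0,"wz":0,"claw":255}]'
python3 -c "
from h import *
st();to(-185,-94)"
```

```text
time: 2.2
tcp_pos: [477.1, -47.0, 230.9]
tool_rot: [0.993, -0.093, 0.069, 0.006]
contact_force: [-0.8, -0.2, 0.0]
width: -0.2
t 2.2 tcp [477.1 -47.  230.9] rack [-186.6  -93.5] toolx yaw -0.187 toolz [ 0.137 -0.025 -0.99 ] F [-0.8 -0.2  0. ] w -0.2 qpos [-0.36  0.2   1.58  0.03  1.23  1.39]
to -185 -94 d cm [ 0.15 -0.08]
```

```bash
python3 -m pendant '[{"dx":0,"dy":0,"dz":-4.7,"wx":0,"wy":0,"wz":0,"claw":255},{"dx":0,"dy":0,"dz":-4.7,"wx":0,"wy":0,"wz":0,"claw":255},{"dx":0,"dy":0,"dz":-4.7,"wx":0,"wy":0,"wz":0,"claw":255},{"dx":0,"dy":0,"dz":-4.7,"wx":0,"wy":0,"wz":0,"claw":255},{"dx":0,"dy":0,"dz":0,"wx":0,"wy":0,"wz":0,"claw":255},{"dx":0.98,"dy":-0.19,"dz":0,"wx":0,"wy":0,"wz":0,"claw":255},{"dx":0.98,"dy":-0.19,"dz":0,"wx":0,"wy":0,"wz":0,"claw":255},{"dx":0.49,"dy":-0.095,"dz":0,"wx":0,"wy":0,"wz":0,"claw":255},{"dx":0.49,"dy":-0.095,"dz":0,"wx":0,"wy":0,"wz":0,"claw":255},{"dx":0.49,"dy":-0.095,"dz":0,"wx":0,"wy":0,"wz":0,"claw":255},{"dx":0.49,"dy":-0.095,"dz":0,"wx":0,"wy":0,"wz":0,"claw":255}]'
python3 - <<'E'
from h import *
st()
p=imaging.camera('scene');save(p,'s1')
E
```

```text
time: 3.3
tcp_pos: [517.7, -56.5, 43.8]
tool_rot: [0.993, -0.094, 0.069, 0.006]
contact_force: [-3.2, 1.8, 3.2]
width: 0.1
t 3.3 tcp [517.7 -56.5  43.8] rack [-144.9  -95.1] toolx yaw -0.19 toolz [ 0.136 -0.026 -0.99 ] F [-3.2  1.8  3.2] w 0.1 qpos [-0.35  0.51  1.74  0.03  0.76  1.39]
```

View pics/s1.png

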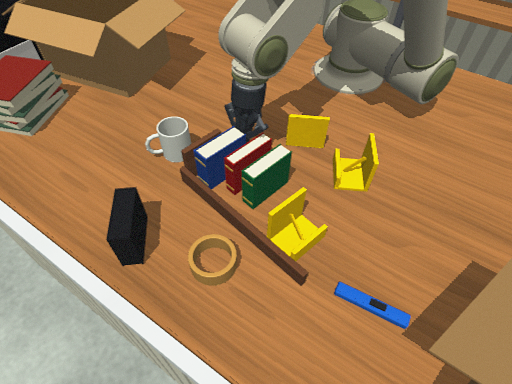

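The gripper is behind the blue book at (240,130) and pushing it with about 3 N. The book stays upright.

```bash
python3 -m pendant '[{"dx":0.3,"dy":-0.058,"dz":0,"wx":0,"wy":0,"wz":0,"claw":255},{"dx":0.3,"dy":-0.058,"dz":0,"wx":0,"wy":0,"wz":0,"claw":255},{"dx":0.3,"dy":-0.058,"dz":0,"wx":0,"wy":0,"wz":0,"claw":255},{"dx":0,"dy":0,"dz":0,"wx":0,"wy":0,"wz":0,"claw":255}]'
python3 -c "
from h import *
st()"
python3 -m pendant '[{"dx":0.1,"dy":-0.019,"dz":0,"wx":0,"wy":0,"wz":0,"claw":255},{"dx":0.1,"dy":-0.019,"dz":0,"wx":0,"wy":0,"wz":0,"claw":255}]'
python3 -c "
from h import *
st()
p=imaging.camera('top');w=cloud(p);save(p,'t2');T=(O,EY,EX)
for r,Q,n in tops(p,w,T)[0]: print(n,np.round(r[0],1),np.round(r[1],1),round(r[2],2),'x',Q[:,0].min(),Q[:,0].max())"
```

```text
time: 3.75
tcp_pos: [527.2, -58.5, 43.3]
tool_rot: [0.993, -0.095, 0.07, 0.007]
contact_force: [-0.5, 0.0, -1.1]
width: 0.2
t 3.75 tcp [527.2 -58.5  43.3] rack [-135.3  -95.2] toolx yaw -0.19 toolz [ 0.137 -0.026 -0.99 ] F [-0.5  0.  -1.1] w 0.2 qpos [-0.34  0.52  1.71  0.03  0.77  1.39]
time: 3.95
tcp_pos: [528.4, -58.7, 43.2]
tool_rot: [0.993, -0.095, 0.069, 0.006]
contact_force: [-3.1, 0.3, 2.5]
width: 0.2
t 3.95 tcp [528.4 -58.7  43.2] rack [-134.   -95.2] toolx yaw -0.19 toolz [ 0.136 -0.026 -0.99 ] F [-3.1  0.3  2.5] w 0.2 qpos [-0.34  0.52  1.71  0.03  0.77  1.4 ]
558 [-48.4 -92.7] [42.3 90. ] 89.72 x -93.5157598224129 -3.3670058225711594
674 [-109.3   22.1] [ 35.7 120.1] 89.71 x -169.4553434850629 -49.21756054610938
373 [-107.   -34.4] [ 29.8 119.2] 89.15 x -166.44520776540807 -47.47202183049609
```

Blue's spine is at about -3 mm, so 3 mm remain.

```bash
python3 -m pendant '[{"dx":0.1,"dy":-0.019,"dz":0,"wx":0,"wy":0,"wz":0,"claw":255},{"dx":0.1,"dy":-0.019,"dz":0,"wx":0,"wy":0,"wz":0,"claw":255}]'
python3 -m pendant '[{"dx":0.1,"dy":-0.019,"dz":0,"wx":0,"wy":0,"wz":0,"claw":255}]'
python3 -m pendant '[{"dx":0.1,"dy":-0.019,"dz":0,"wx":0,"wy":0,"wz":0,"claw":255}]'
python3 -c "
from h import *
st()"
```

```text
time: 4.2
tcp_pos: [530.6, -59.1, 43.3]
tool_rot: [0.993, -0.095, 0.069, 0.006]
contact_force: [-2.2, 0.3, 2.5]
width: -0.0
time: 4.3
tcp_pos: [531.7, -59.3, 43.3]
tool_rot: [0.993, -0.095, 0.069, 0.006]
contact_force: [-1.8, 1.1, 1.6]
width: 0.1
time: 4.4
tcp_pos: [532.7, -59.5, 43.3]
tool_rot: [0.993, -0.095, 0.069, 0.006]
contact_force: [-4.2, 0.2, 0.9]
width: -0.2
t 4.4 tcp [532.7 -59.5  43.3] rack [-129.7  -95.2] toolx yaw -0.19 toolz [ 0.137 -0.026 -0.99 ] F [-4.2  0.2  0.9] w -0.2 qpos [-0.34  0.53  1.7   0.03  0.78  1.4 ]
```

```bash

python3 -m pendant '[{"dx":0.1,"dy":-0.019,"dz":0,"wx":0,"wy":0,"wz":0,"claw":255}]'|grep -E "tcp|force"
python3 -m pendant '[{"dx":0.1,"dy":-0.019,"dz":0,"wx":0,"wy":0,"wz":0,"claw":255}]'|grep -E "tcp|force"
python3 -c "
from h import *
st()
p=imaging.camera('top');w=cloud(p);save(p,'t3');T=(O,EY,EX)
for r,Q,n in tops(p,w,T)[0]: print(n,np.round(r[0],1),np.round(r[1],1),round(r[2],2),'x',Q[:,0].min(),Q[:,0].max())"
```

```text
tcp_pos: [532.8, -59.5, 43.2]
contact_force: [-9.4, 0.3, 8.1]
tcp_pos: [532.9, -59.5, 43.2]
contact_force: [-15.1, 0.8, 10.2]
t 4.6 tcp [532.9 -59.5  43.2] rack [-129.4  -95.1] toolx yaw -0.189 toolz [ 0.132 -0.025 -0.991] F [-15.1   0.8  10.2] w 0.5 qpos [-0.34  0.53  1.69  0.03  0.78  1.4 ]
554 [-43.1 -92.3] [88.  41.9] 0.09 x -87.04407078393356 0.9141243691678639
658 [-109.4   22. ] [ 35.8 120.1] 89.63 x -169.4843503985654 -49.310883756220655
342 [-107.1  -34.4] [ 29.8 119.4] 89.08 x -166.62337317338475 -47.30647270829339
```

Blue is seated: TCP rack x is -129.4 and the force rises there. Red is next.

```bash
python3 -m pendant '[{"dx":-2.75,"dy":0.53,"dz":0,"wx":0,"wy":0,"wz":0,"claw":255},{"dx":-2.75,"dy":0.53,"dz":0,"wx":0,"wy":0,"wz":0,"claw":255},{"dx":0.57,"dy":2.99,"dz":0,"wx":0,"wy":0,"wz":0,"claw":255},{"dx":0.57,"dy":2.99,"dz":0,"wx":0,"wy":0,"wz":0,"claw":255},{"dx":0,"dy":0,"dz":0,"wx":0,"wy":0,"wz":0,"claw":255}]'
python3 -c "
from h import *
st();to(-180,-34.4);to(-134,-34.4)"
```

```text
time: 5.15
tcp_pos: [491.8, 12.8, 43.6]
tool_rot: [0.993, -0.093, 0.07, 0.006]
contact_force: [0.7, -0.3, 0.5]
width: -0.2
t 5.15 tcp [491.8  12.8  43.6] rack [-183.5  -32. ] toolx yaw -0.187 toolz [ 0.138 -0.026 -0.99 ] F [ 0.7 -0.3  0.5] w -0.2 qpos [-0.22  0.48  1.82  0.01  0.71  1.53]
to -180 -34.4 d cm [ 0.3  -0.31]
to -134 -34.4 d cm [ 4.81 -1.17]
```

```bash
python3 -m pendant '[{"dx":0.3,"dy":-0.3,"dz":0,"wx":0,"wy":0,"wz":0,"claw":255},{"dx":0.49,"dy":-0.095,"dz":0,"wx":0,"wy":0,"wz":0,"claw":255},{"dx":0.49,"dy":-0.095,"dz":0,"wx":0,"wy":0,"wz":0,"claw":255},{"dx":0.49,"dy":-0.095,"dz":0,"wx":0,"wy":0,"wz":0,"claw":255},{"dx":0.49,"dy":-0.095,"dz":0,"wx":0,"wy":0,"wz":0,"claw":255},{"dx":0.49,"dy":-0.095,"dz":0,"wx":0,"wy":0,"wz":0,"claw":255},{"dx":0.49,"dy":-0.095,"dz":0,"wx":0,"wy":0,"wz":0,"claw":255},{"dx":0.49,"dy":-0.095,"dz":0,"wx":0,"wy":0,"wz":0,"claw":255},{"dx":0.49,"dy":-0.095,"dz":0,"wx":0,"wy":0,"wz":0,"claw":255},{"dx":0.49,"dy":-0.095,"dz":0,"wx":0,"wy":0,"wz":0,"claw":255}]'
python3 -c "
from h import *
st();to(-130,-34.4)
p=imaging.camera('top');w=cloud(p);save(p,'t4');T=(O,EY,EX)
for r,Q,n in tops(p,w,T)[0]: print(n,np.round(r[0],1),np.round(r[1],1),round(r[2],2),'x',Q[:,0].min(),Q[:,0].max())"
```

```text
time: 6.15
tcp_pos: [538.2, -1.2, 43.3]
tool_rot: [0.993, -0.095, 0.069, 0.006]
contact_force: [-5.3, -1.0, 2.0]
width: 0.0
t 6.15 tcp [538.2  -1.2  43.3] rack [-135.3  -36.9] toolx yaw -0.19 toolz [ 0.136 -0.026 -0.99 ] F [-5.3 -1.   2. ] w 0.0 qpos [-0.22  0.53  1.69  0.01  0.78  1.53]
to -130 -34.4 d cm [0.57 0.14]
425 [-52.  -33.2] [93.9 29.6] 0.91 x -98.8189506967661 -5.060089277362735
624 [-50.  -92.4] [ 42.  102.5] 89.87 x -101.23379789510761 1.2935907874276007
349 [-77.3  27.1] [84.4 35.9] 2.07 x -120.12297775414741 -34.85479030240953
```

```bash
python3 - <<'E'
from h import *
p=imaging.camera('scene');save(p,'s5')
E
```

```text
(no output)
```

View pics/t4.png

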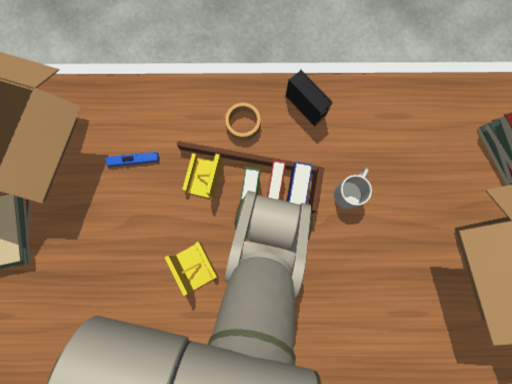

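View pics/s5.png

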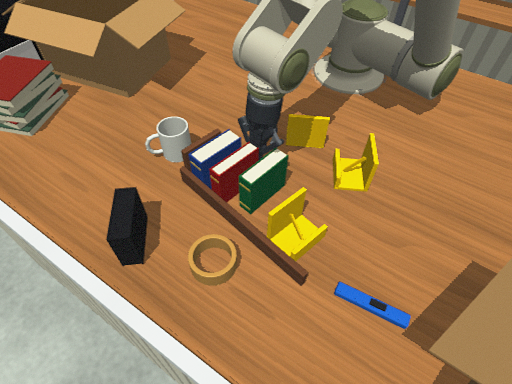

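Some part of the gripper's flank caught green's page edge. It slid green about 15 mm forward with 2° of yaw, still upright and in the direction it has to go. I finish red, then seat green.

```bash
for i in 1; do :; done
python3 -m pendant '[{"dx":0.2,"dy":-0.038,"dz":0,"wx":0,"wy":0,"wz":0,"claw":255},{"dx":0.15,"dy":-0.029,"dz":0,"wx":0,"wy":0,"wz":0,"claw":255}]'|grep -E "tcp|force"
python3 -m pendant '[{"dx":0.1,"dy":-0.019,"dz":0,"wx":0,"wy":0,"wz":0,"claw":255}]'|grep -E "tcp|force"
python3 -m pendant '[{"dx":0.1,"dy":-0.019,"dz":0,"wx":0,"wy":0,"wz":0,"claw":255}]'|grep -E "tcp|force"
python3 -c "
from h import *
st()"
```

```text
tcp_pos: [541.4, -1.7, 43.3]
contact_force: [-4.5, 1.0, 3.1]
tcp_pos: [542.5, -1.9, 43.3]
contact_force: [-4.1, 0.3, 1.7]
tcp_pos: [543.5, -2.0, 43.3]
contact_force: [-3.9, 0.0, 1.6]
t 6.65 tcp [543.5  -2.   43.3] rack [-129.9  -36.7] toolx yaw -0.19 toolz [ 0.136 -0.026 -0.99 ] F [-3.9  0.   1.6] w -0.2 qpos [-0.22  0.54  1.67  0.01  0.79  1.53]
```

```bash

python3 -m pendant '[{"dx":0.1,"dy":-0.019,"dz":0,"wx":0,"wy":0,"wz":0,"claw":255}]'|grep -E "tcp|force"
python3 -m pendant '[{"dx":0.1,"dy":-0.019,"dz":0,"wx":0,"wy":0,"wz":0,"claw":255}]'|grep -E "tcp|force"
python3 -m pendant '[{"dx":0.05,"dy":-0.01,"dz":0,"wx":0,"wy":0,"wz":0,"claw":255}]'|grep -E "tcp|force"
python3 -c "
from h import *
st()"
```

```text
tcp_pos: [543.8, -2.0, 43.2]
contact_force: [-9.9, 0.9, 7.8]
tcp_pos: [543.9, -2.0, 43.1]
contact_force: [-15.0, 1.2, 11.9]
tcp_pos: [543.8, -2.0, 43.1]
contact_force: [-16.1, 0.7, 11.6]
t 6.95 tcp [543.8  -2.   43.1] rack [-129.6  -36.7] toolx yaw -0.189 toolz [ 0.131 -0.025 -0.991] F [-16.1   0.7  11.6] w -0.3 qpos [-0.22  0.54  1.67  0.01  0.8   1.53]
```

Red is seated at -129.6. Back off, move across to green and look.

```bash
python3 -m pendant '[{"dx":-2.5,"dy":0.48,"dz":0,"wx":0,"wy":0,"wz":0,"claw":255},{"dx":-2.5,"dy":0.48,"dz":0,"wx":0,"wy":0,"wz":0,"claw":255},{"dx":0.57,"dy":2.99,"dz":0,"wx":0,"wy":0,"wz":0,"claw":255},{"dx":0.57,"dy":2.99,"dz":0,"wx":0,"wy":0,"wz":0,"claw":255},{"dx":0,"dy":0,"dz":0,"wx":0,"wy":0,"wz":0,"claw":255}]' >/dev/null
python3 -c "
from h import *
st()
p=imaging.camera('top');w=cloud(p);save(p,'t6');T=(O,EY,EX)
for r,Q,n in tops(p,w,T)[0]: print(n,np.round(r[0],1),np.round(r[1],1),round(r[2],2),'x',Q[:,0].min(),Q[:,0].max())"
```

```text
t 7.45 tcp [508.6  69.2  43.7] rack [-177.6   26.7] toolx yaw -0.187 toolz [ 0.139 -0.025 -0.99 ] F [ 0.4 -0.5  0. ] w -0.1 qpos [-0.09  0.5   1.76 -0.02  0.74  1.68]
556 [-58.8 -32.9] [119.8  29.9] 0.55 x -118.76346831197682 1.1354040759826092
759 [-58.7 -92.3] [ 42.  119.3] 89.9 x -118.36715001526981 0.9717600775839108
653 [-94.  26.] [118.8  35.8] 1.77 x -153.9247367021033 -34.17273357280418
```

```bash
python3 -m pendant '[{"dx":0.95,"dy":-0.36,"dz":0,"wx":0,"wy":0,"wz":0,"claw":255},{"dx":0.49,"dy":-0.095,"dz":0,"wx":0,"wy":0,"wz":0,"claw":255},{"dx":0.49,"dy":-0.095,"dz":0,"wx":0,"wy":0,"wz":0,"claw":255},{"dx":0.49,"dy":-0.095,"dz":0,"wx":0,"wy":0,"wz":0,"claw":255},{"dx":0.49,"dy":-0.095,"dz":0,"wx":0,"wy":0,"wz":0,"claw":255},{"dx":0.49,"dy":-0.095,"dz":0,"wx":0,"wy":0,"wz":0,"claw":255},{"dx":0.49,"dy":-0.095,"dz":0,"wx":0,"wy":0,"wz":0,"claw":255},{"dx":0.25,"dy":-0.048,"dz":0,"wx":0,"wy":0,"wz":0,"claw":255},{"dx":0,"dy":0,"dz":0,"wx":0,"wy":0,"wz":0,"claw":255}]' 
python3 -c "
from h import *
st()
p=imaging.camera('top');w=cloud(p);save(p,'t7');T=(O,EY,EX)
for r,Q,n in tops(p,w,T)[0]: print(n,np.round(r[0],1),np.round(r[1],1),round(r[2],2),'x',Q[:,0].min(),Q[:,0].max())"
```

```text
time: 8.4
tcp_pos: [549.4, 57.0, 43.3]
tool_rot: [0.993, -0.095, 0.07, 0.006]
contact_force: [-0.6, -0.4, -0.7]
width: 0.2
t 8.4 tcp [549.4  57.   43.3] rack [-135.2   22.3] toolx yaw -0.19 toolz [ 0.137 -0.026 -0.99 ] F [-0.6 -0.4 -0.7] w 0.2 qpos [-0.11  0.55  1.65 -0.02  0.8   1.67]
527 [-51.9  26.4] [96.5 35.9] 1.42 x -100.55415674333206 -3.7061361555984105
418 [-51.3 -32.9] [105.   29.9] 0.55 x -103.67886642098026 1.119110958624356
781 [-58.8 -92.3] [ 42.  119.8] 89.84 x -118.75145280019238 1.0784122874103652
```

```bash

python3 -m pendant '[{"dx":0.2,"dy":-0.038,"dz":0,"wx":0,"wy":0,"wz":0,"claw":255},{"dx":0.15,"dy":-0.029,"dz":0,"wx":0,"wy":0,"wz":0,"claw":255},{"dx":0.1,"dy":-0.019,"dz":0,"wx":0,"wy":0,"wz":0,"claw":255}]'|grep -E "tcp|force"
python3 -m pendant '[{"dx":0.1,"dy":-0.019,"dz":0,"wx":0,"wy":0,"wz":0,"claw":255}]'|grep -E "tcp|force"
python3 -m pendant '[{"dx":0.1,"dy":-0.019,"dz":0,"wx":0,"wy":0,"wz":0,"claw":255}]'|grep -E "tcp|force"
python3 -m pendant '[{"dx":0.05,"dy":-0.01,"dz":0,"wx":0,"wy":0,"wz":0,"claw":255}]'|grep -E "tcp|force"
python3 -c "
from h import *
st()"
```

```text
tcp_pos: [553.3, 56.3, 43.3]
contact_force: [-1.0, 0.6, 1.2]
tcp_pos: [554.4, 56.1, 43.3]
contact_force: [-1.3, 0.4, 1.4]
tcp_pos: [554.6, 56.0, 43.2]
contact_force: [-7.4, 2.0, 5.1]
tcp_pos: [554.6, 56.0, 43.2]
contact_force: [-9.6, 1.2, 6.2]
t 9.05 tcp [554.6  56.   43.2] rack [-130.    22.4] toolx yaw -0.19 toolz [ 0.133 -0.025 -0.991] F [-9.6  1.2  6.2] w 0.1 qpos [-0.11  0.56  1.63 -0.02  0.82  1.66]
```

All three books are seated. Now back off, lift, turn 90° and go to the bookend's lip.

```bash
python3 -m pendant '[{"dx":-2,"dy":0.38,"dz":0,"wx":0,"wy":0,"wz":0,"claw":255},{"dx":-2,"dy":0.38,"dz":0,"wx":0,"wy":0,"wz":0,"claw":255},{"dx":0,"dy":0,"dz":4,"wx":0,"wy":0,"wz":0,"claw":255},{"dx":0,"dy":0,"dz":4,"wx":0,"wy":0,"wz":0,"claw":255},{"dx":0,"dy":0,"dz":4,"wx":0,"wy":0,"wz":0,"claw":255},{"dx":0,"dy":0,"dz":2,"wx":0.026,"wy":0.137,"wz":0,"claw":90},{"dx":0,"dy":0,"dz":0,"wx":0,"wy":0,"wz":0,"claw":90}]' 
python3 -m pendant '[{"dx":1.34,"dy":1.72,"dz":0,"wx":0,"wy":0,"wz":0.1428,"claw":90},{"dx":1.34,"dy":1.72,"dz":0,"wx":0,"wy":0,"wz":0.1428,"claw":90},{"dx":1.34,"dy":1.72,"dz":0,"wx":0,"wy":0,"wz":0.1428,"claw":90},{"dx":1.34,"dy":1.72,"dz":0,"wx":0,"wy":0,"wz":0.1428,"claw":90},{"dx":1.34,"dy":1.72,"dz":0,"wx":0,"wy":0,"wz":0.1428,"claw":90},{"dx":1.34,"dy":1.72,"dz":0,"wx":0,"wy":0,"wz":0.1428,"claw":90},{"dx":1.34,"dy":1.72,"dz":0,"wx":0,"wy":0,"wz":0.1428,"claw":90},{"dx":1.34,"dy":1.72,"dz":0,"wx":0,"wy":0,"wz":0.1428,"claw":90},{"dx":1.34,"dy":1.72,"dz":0,"wx":0,"wy":0,"wz":0.1428,"claw":90},{"dx":1.34,"dy":1.72,"dz":0,"wx":0,"wy":0,"wz":0.1428,"claw":90},{"dx":1.34,"dy":1.72,"dz":0,"wx":0,"wy":0,"wz":0.1428,"claw":90},{"dx":0,"dy":0,"dz":0,"wx":0,"wy":0,"wz":0,"claw":90}]' 
cat >> h.py <<'E'
def look(n):
    p=imaging.camera('top');w=cloud(p);save(p,n);T=(O,EY,EX)
    a,q=tops(p,w,T)
    for r,Q,k in a: print('book',k,np.round(r[0],1),np.round(r[1],1),round(r[2],2),'x',np.round([Q[:,0].min(),Q[:,0].max()],1),'y',np.round([Q[:,1].min(),Q[:,1].max()],1))
    z=w[...,2];hsv=cv2.cvtColor(p['img'],cv2.COLOR_RGB2HSV)
    yel=(hsv[...,0]>20)&(hsv[...,0]<35)&(hsv[...,1]>150)
    reg=(q[...,0]>-130)&(q[...,0]<5)&(q[...,1]>-60)&(q[...,1]<240)
    for nm,lo,hi in(('plate',92,101),('lip',36,43)):
        m=yel&reg&(z>lo)&(z<hi)
        if m.sum()>20:
            r=rectm(q[m]);print(nm,m.sum(),np.round(r[0],1),np.round(r[1],1),round(r[2],2),np.round(q[m].min(0),1),np.round(q[m].max(0),1))
E
python3 -c "
from h import *
st();to(-61,236);look('t8')"
```

```text
time: 9.75
tcp_pos: [518.5, 62.7, 185.2]
tool_rot: [0.995, -0.095, 0.006, 0.0]
contact_force: [-0.1, -0.3, -0.3]
width: 28.1
time: 10.95
tcp_pos: [664.2, 254.2, 179.8]
tool_rot: [0.77, 0.638, 0.003, -0.002]
contact_force: [-0.3, 0.4, -0.4]
width: 55.3
t 10.95 tcp [664.2 254.2 179.8] rack [-59.8 237.7] toolx yaw 1.385 toolz [ 0.002  0.008 -1.   ] F [-0.3  0.4 -0.4] w 55.3 qpos [0.2  0.71 0.86 0.01 1.57 0.38]
to -61 236 d cm [-0.15 -0.14]
book 654 [-59.4  26.1] [119.6  36.1] 1.44 x [-119.6    0.6] y [ 7.1 45.2]
book 537 [-58.6 -32.9] [119.8  29.8] 0.63 x [-118.5    1.5] y [-48.5 -17.7]
book 776 [-58.7 -92.3] [ 42.  119.9] 89.99 x [-118.6    1.3] y [-113.3  -71.3]
plate 173 [-65. 123.] [10.6 99.5] 87.57 [-114.7  116.1] [-15.2 129.7]
lip 169 [-55.4 157.7] [ 80.6 115.3] 87.42 [-114.8  115.8] [  0.8 199.5]
```

View pics/t8.png

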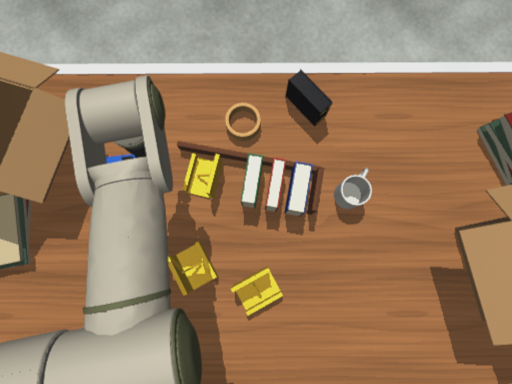

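The books sit square against the rail: spines at about +1 mm in my frame, the same for all three. The bookend is untouched at (203,177) px. Next: descend and begin the push.

```bash
python3 -m pendant '[{"dx":-0.15,"dy":0,"dz":-4.2,"wx":0,"wy":0,"wz":0,"claw":90},{"dx":0,"dy":0,"dz":-4.2,"wx":0,"wy":0,"wz":0,"claw":90},{"dx":0,"dy":0,"dz":-4.2,"wx":0,"wy":0,"wz":0,"claw":90},{"dx":0,"dy":0,"dz":-3.8,"wx":0,"wy":0,"wz":0,"claw":90},{"dx":0,"dy":0,"dz":0,"wx":0,"wy":0,"wz":0,"claw":90},{"dx":-0.19,"dy":-0.98,"dz":0,"wx":0,"wy":0,"wz":0,"claw":90},{"dx":-0.19,"dy":-0.98,"dz":0,"wx":0,"wy":0,"wz":0,"claw":90},{"dx":-0.095,"dy":-0.49,"dz":0,"wx":0,"wy":0,"wz":0,"claw":90},{"dx":-0.095,"dy":-0.49,"dz":0,"wx":0,"wy":0,"wz":0,"claw":90},{"dx":-0.095,"dy":-0.49,"dz":0,"wx":0,"wy":0,"wz":0,"claw":90},{"dx":-0.095,"dy":-0.49,"dz":0,"wx":0,"wy":0,"wz":0,"claw":90}]' 
python3 -c "
from h import *
st();look('t9')
p=imaging.camera('scene');save(p,'s9')"
```

```text
time: 12.1
tcp_pos: [655.4, 214.3, 20.7]
tool_rot: [0.771, 0.637, 0.006, -0.002]
contact_force: [1.5, 7.0, 4.1]
width: 55.2
t 12.1 tcp [655.4 214.3  20.7] rack [-60.9 196.9] toolx yaw 1.381 toolz [ 0.007  0.01  -1.   ] F [1.5 7.  4.1] w 55.2 qpos [0.14 0.81 1.14 0.01 1.19 0.33]
book 655 [-59.7  26.1] [119.5  36.1] 1.53 x [-119.9    0.3] y [ 6.9 45.3]
book 534 [-59.  -32.9] [118.9  29.9] 0.61 x [-118.5    0.5] y [-48.3 -17.7]
book 757 [-58.6 -92.4] [ 41.9 119.4] 89.82 x [-118.3    1.1] y [-113.4  -71.4]
plate 167 [-61.9 110.3] [99.7 10.3] 0.19 [-111.8  105.2] [-12.1 115.5]
lip 22 [-55.2 127.9] [ 45.2 112.2] 89.98 [-111.3  105.3] [  0.9 150.5]
```

View pics/s9.png

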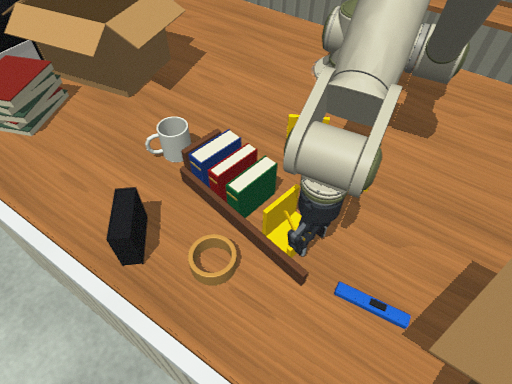

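The bookend squared itself to 0.2° and follows the fingers. Continue.

```bash
python3 -m pendant '[{"dx":-0.095,"dy":-0.49,"dz":-0.1,"wx":0,"wy":0,"wz":0,"claw":90},{"dx":-0.095,"dy":-0.49,"dz":-0.1,"wx":0,"wy":0,"wz":0,"claw":90},{"dx":-0.095,"dy":-0.49,"dz":-0.1,"wx":0,"wy":0,"wz":0,"claw":90},{"dx":-0.095,"dy":-0.49,"dz":-0.1,"wx":0,"wy":0,"wz":0,"claw":90},{"dx":-0.095,"dy":-0.49,"dz":0,"wx":0,"wy":0,"wz":0,"claw":90},{"dx":-0.095,"dy":-0.49,"dz":0,"wx":0,"wy":0,"wz":0,"claw":90},{"dx":-0.095,"dy":-0.49,"dz":0,"wx":0,"wy":0,"wz":0,"claw":90},{"dx":-0.095,"dy":-0.49,"dz":0,"wx":0,"wy":0,"wz":0,"claw":90},{"dx":-0.095,"dy":-0.49,"dz":0,"wx":0,"wy":0,"wz":0,"claw":90},{"dx":-0.095,"dy":-0.49,"dz":0,"wx":0,"wy":0,"wz":0,"claw":90},{"dx":-0.095,"dy":-0.49,"dz":0,"wx":0,"wy":0,"wz":0,"claw":90},{"dx":-0.095,"dy":-0.49,"dz":0,"wx":0,"wy":0,"wz":0,"claw":90}]' 
python3 -m pendant '[{"dx":-0.075,"dy":-0.39,"dz":0,"wx":0,"wy":0,"wz":0,"claw":90},{"dx":-0.075,"dy":-0.39,"dz":0,"wx":0,"wy":0,"wz":0,"claw":90},{"dx":-0.075,"dy":-0.39,"dz":0,"wx":0,"wy":0,"wz":0,"claw":90},{"dx":-0.075,"dy":-0.39,"dz":0,"wx":0,"wy":0,"wz":0,"claw":90}]' 
python3 -c "
from h import *
st();look('t10')
p=imaging.camera('scene');save(p,'s10')"
```

```text
time: 13.4
tcp_pos: [644.3, 155.7, 16.6]
tool_rot: [0.771, 0.637, 0.006, -0.001]
contact_force: [1.8, 9.1, 6.7]
width: 55.4
time: 13.8
tcp_pos: [641.4, 140.4, 16.6]
tool_rot: [0.771, 0.637, 0.006, -0.002]
contact_force: [1.6, 10.3, 7.4]
width: 55.4
t 13.8 tcp [641.4 140.4  16.6] rack [-60.7 121.6] toolx yaw 1.381 toolz [ 0.007  0.01  -1.   ] F [ 1.6 10.3  7.4] w 55.4 qpos [0.03 0.76 1.25 0.01 1.12 0.22]
book 655 [-59.6  12.6] [120.   37.4] 1.0 x [-119.9    0.2] y [-5.5 31.9]
book 537 [-58.8 -33. ] [119.7  29.8] 0.66 x [-118.6    1.1] y [-48.1 -17.7]
book 763 [-58.8 -92.4] [119.4  42. ] 0.09 x [-118.5    1. ] y [-113.3  -71.3]
plate 140 [-61.   35.9] [99.2  8.8] 0.03 [-110.6   31.5] [-11.4  40.3]
```

View pics/s10.png

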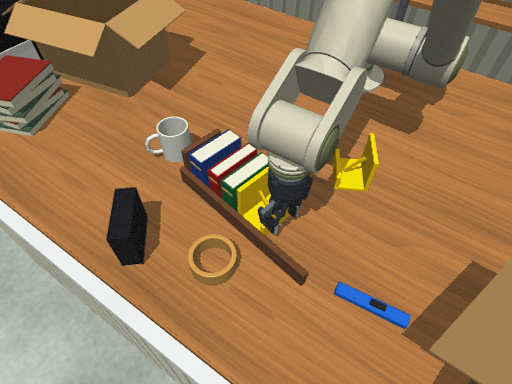

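The plate now carries green along upright and parallel, with about 50 mm to go.

```bash
python3 -m pendant '[{"dx":-0.075,"dy":-0.39,"dz":0,"wx":0,"wy":0,"wz":0,"claw":90},{"dx":-0.075,"dy":-0.39,"dz":0,"wx":0,"wy":0,"wz":0,"claw":90},{"dx":-0.075,"dy":-0.39,"dz":0,"wx":0,"wy":0,"wz":0,"claw":90},{"dx":-0.075,"dy":-0.39,"dz":0,"wx":0,"wy":0,"wz":0,"claw":90},{"dx":-0.075,"dy":-0.39,"dz":0,"wx":0,"wy":0,"wz":0,"claw":90},{"dx":-0.075,"dy":-0.39,"dz":0,"wx":0,"wy":0,"wz":0,"claw":90}]' 
python3 -c "
from h import *
st();look('t11')"
python3 -m pendant '[{"dx":-0.075,"dy":-0.39,"dz":0,"wx":0,"wy":0,"wz":0,"claw":90},{"dx":-0.075,"dy":-0.39,"dz":0,"wx":0,"wy":0,"wz":0,"claw":90},{"dx":-0.075,"dy":-0.39,"dz":0,"wx":0,"wy":0,"wz":0,"claw":90},{"dx":-0.075,"dy":-0.39,"dz":0,"wx":0,"wy":0,"wz":0,"claw":90}]' 
python3 -c "
from h import *
st();look('t12')"
```

```text
time: 14.5
tcp_pos: [636.9, 117.4, 16.5]
tool_rot: [0.771, 0.637, 0.006, -0.002]
contact_force: [3.1, 13.1, 6.6]
width: 55.3
t 14.5 tcp [636.9 117.4  16.5] rack [-60.8  98.2] toolx yaw 1.381 toolz [ 0.007  0.011 -1.   ] F [ 3.1 13.1  6.6] w 55.3 qpos [-0.    0.75  1.28  0.01  1.1   0.18]
book 1200 [-59.9 -25.9] [120.3  66.5] 0.01 x [-120.     0.3] y [-59.1   7.4]
book 773 [-58.9 -92.3] [ 42.1 119. ] 89.84 x [-118.4    0.6] y [-113.4  -71.2]
plate 147 [-61.3  12.4] [100.1   9.1] 0.07 [-111.3    7.8] [-11.2  16.9]
time: 14.95
tcp_pos: [633.9, 102.0, 16.6]
tool_rot: [0.771, 0.637, 0.006, -0.002]
contact_force: [3.0, 14.6, 7.2]
width: 55.1
t 14.95 tcp [633.9 102.   16.6] rack [-60.8  82.5] toolx yaw 1.381 toolz [ 0.008  0.011 -1.   ] F [ 3.  14.6  7.2] w 55.1 qpos [-0.03  0.74  1.3   0.01  1.09  0.16]
book 1970 [-59.7 -62.8] [120.6 108.1] 0.07 x [-120.     0.7] y [-116.9   -8.7]
plate 145 [-61.5  -3.4] [ 9.1 99.6] 89.96 [-111.3   -7.9] [-11.7   1.2]
```

```bash
python3 -m pendant '[{"dx":-0.057,"dy":-0.295,"dz":0,"wx":0,"wy":0,"wz":0,"claw":90},{"dx":-0.057,"dy":-0.295,"dz":0,"wx":0,"wy":0,"wz":0,"claw":90},{"dx":-0.038,"dy":-0.195,"dz":0,"wx":0,"wy":0,"wz":0,"claw":90},{"dx":-0.019,"dy":-0.098,"dz":0,"wx":0,"wy":0,"wz":0,"claw":90}]' |grep -E "tcp|force"
python3 -m pendant '[{"dx":-0.019,"dy":-0.098,"dz":0,"wx":0,"wy":0,"wz":0,"claw":90}]' |grep -E "tcp|force"
python3 -m pendant '[{"dx":-0.019,"dy":-0.098,"dz":0,"wx":0,"wy":0,"wz":0,"claw":90}]' |grep -E "tcp|force"
python3 -c "
from h import *
st();look('t13')"
```

```text
tcp_pos: [632.2, 93.2, 16.5]
contact_force: [2.2, 14.2, 7.5]
tcp_pos: [632.0, 92.3, 16.5]
contact_force: [2.6, 15.2, 7.2]
tcp_pos: [631.9, 91.4, 16.5]
contact_force: [3.1, 14.4, 6.7]
t 15.6 tcp [631.9  91.4  16.5] rack [-60.8  71.7] toolx yaw 1.381 toolz [ 0.008  0.011 -1.   ] F [ 3.1 14.4  6.7] w 55.2 qpos [-0.05  0.74  1.31  0.01  1.08  0.14]
book 1978 [-59.6 -72.5] [121.3 110.2] 0.24 x [-120.5    1.1] y [-127.6  -17.6]
plate 148 [-61.5 -14.2] [  9.1 100.2] 89.84 [-111.6  -18.7] [-11.4  -9.6]
```

```bash
for k in 1; do :; done
python3 -m pendant '[{"dx":-0.019,"dy":-0.098,"dz":0,"wx":0,"wy":0,"wz":0,"claw":90}]' |grep -E "tcp|force"
python3 -m pendant '[{"dx":-0.019,"dy":-0.098,"dz":0,"wx":0,"wy":0,"wz":0,"claw":90}]' |grep -E "tcp|force"
python3 -m pendant '[{"dx":-0.01,"dy":-0.05,"dz":0,"wx":0,"wy":0,"wz":0,"claw":90}]' |grep -E "tcp|force"
python3 -m pendant '[{"dx":-0.01,"dy":-0.05,"dz":0,"wx":0,"wy":0,"wz":0,"claw":90}]' |grep -E "tcp|force"
```

```text
tcp_pos: [631.7, 90.5, 16.5]
contact_force: [3.2, 14.8, 7.5]
tcp_pos: [631.5, 89.5, 16.5]
contact_force: [2.2, 14.0, 6.4]
tcp_pos: [631.3, 88.9, 16.5]
contact_force: [2.9, 15.2, 6.3]
tcp_pos: [631.3, 88.8, 16.6]
contact_force: [4.2, 18.3, 7.3]
```

```bash

python3 -m pendant '[{"dx":-0.015,"dy":-0.08,"dz":0,"wx":0,"wy":0,"wz":0,"claw":90}]' |grep -E "tcp|force"
python3 -m pendant '[{"dx":-0.015,"dy":-0.08,"dz":0,"wx":0,"wy":0,"wz":0,"claw":90}]' |grep -E "tcp|force"
python3 -m pendant '[{"dx":0,"dy":0,"dz":0,"wx":0,"wy":0,"wz":0,"claw":90}]' |grep -E "tcp|force"
python3 -c "
from h import *
st();look('t14')
p=imaging.camera('scene');save(p,'s14')"
```

```text
tcp_pos: [631.3, 88.7, 16.6]
contact_force: [6.1, 23.6, 6.1]
tcp_pos: [631.3, 88.8, 16.6]
contact_force: [6.6, 26.6, 5.6]
tcp_pos: [631.3, 88.8, 16.6]
contact_force: [5.6, 22.8, 5.9]
t 16.35 tcp [631.3  88.8  16.6] rack [-60.8  69. ] toolx yaw 1.381 toolz [ 0.009  0.014 -1.   ] F [ 5.6 22.8  5.9] w 55.3 qpos [-0.05  0.74  1.32  0.02  1.08  0.13]
book 1983 [-59.6 -75.7] [120.6 109.5] 0.46 x [-120.3    0.9] y [-130.2  -21. ]
plate 149 [-61.7 -16.8] [ 9.1 98.7] 89.94 [-111.   -21.3] [-12.4 -12.2]
```

View pics/s14.png

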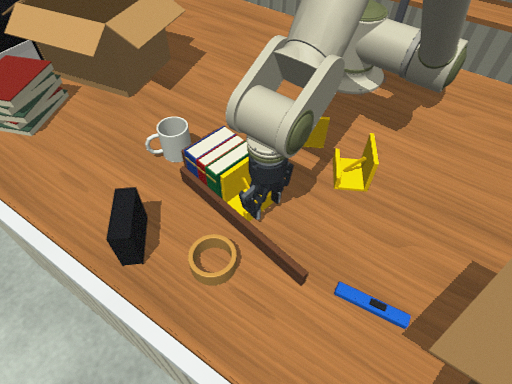

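The row is now snug, and the force rises hard against the end board. Retreat and check.

```bash

python3 -m pendant '[{"dx":0.19,"dy":0.98,"dz":0,"wx":0,"wy":0,"wz":0,"claw":90},{"dx":0.57,"dy":2.94,"dz":0,"wx":0,"wy":0,"wz":0,"claw":90},{"dx":0,"dy":0,"dz":4.5,"wx":0,"wy":0,"wz":0,"claw":90},{"dx":0,"dy":0,"dz":4.5,"wx":0,"wy":0,"wz":0,"claw":90},{"dx":0,"dy":0,"dz":4.5,"wx":0,"wy":0,"wz":0,"claw":90},{"dx":0,"dy":0,"dz":4.5,"wx":0,"wy":0,"wz":0,"claw":90},{"dx":0,"dy":4,"dz":0,"wx":0,"wy":0,"wz":0,"claw":90},{"dx":0,"dy":4,"dz":0,"wx":0,"wy":0,"wz":0,"claw":90},{"dx":0,"dy":4,"dz":0,"wx":0,"wy":0,"wz":0,"claw":90}]' 
python3 - <<'E'
from h import *
look('t15')
p=imaging.camera('top');w=cloud(p)
q=(w[...,:2]-O)@np.stack([EX,EY],1);z=w[...,2]
m=(z>101)&(z<107)&(q[...,0]>-140)&(q[...,0]<10)&(q[...,1]>-140)&(q[...,1]<0)
for lo,hi in((-128,-90),(-86,-60),(-56,-24)):
    for a in range(lo,hi-5,9):
        k=m&(q[...,1]>a)&(q[...,1]<a+9);print(lo,a,np.round([q[k][:,0].min(),q[k][:,0].max()],1))
for n,b in(('mug',(80,95,-240,-160)),('tape',(35,45,-50,200))):
    pass
cv2.imwrite('pics/t15z.png',cv2.cvtColor(cv2.resize(p['img'][130:230,170:340],None,fx=4.5,fy=4.5,interpolation=cv2.INTER_CUBIC),cv2.COLOR_RGB2BGR))
p=imaging.camera('scene');save(p,'s15');cv2.imwrite('pics/s15z.png',cv2.cvtColor(cv2.resize(p['img'][100:290,130:330],None,fx=3,fy=3,interpolation=cv2.INTER_CUBIC),cv2.COLOR_RGB2BGR))
E
```

```text
time: 17.35
tcp_pos: [636.9, 244.3, 195.2]
tool_rot: [0.771, 0.636, 0.003, -0.002]
contact_force: [0.2, 0.1, -0.3]
width: 55.3
book 1964 [-59.4 -75.8] [108.6 120. ] 89.85 x [-119.3    0.5] y [-130.3  -21.5]
plate 149 [-61.9 -16.8] [  9.1 100.1] 89.95 [-111.9  -21.3] [-11.8 -12.2]
lip 147 [-48.1  39.8] [ 58.  128.6] 68.46 [-111.1  -10.8] [ 1.  57.9]
-128 -128 [-118.1    0.8]
-128 -119 [-117.7   -0.5]
-128 -110 [-1.183e+02 -1.000e-01]
-128 -101 [-1.184e+02 -1.000e-01]
-86 -86 [-118.7    0.4]
-86 -77 [-1.185e+02 -1.000e-01]
-86 -68 [-119.1   -0.4]
-56 -56 [-119.6   -0.7]
-56 -47 [-119.2   -0.7]
-56 -38 [-119.5   -0.8]
```

View pics/t15z.png

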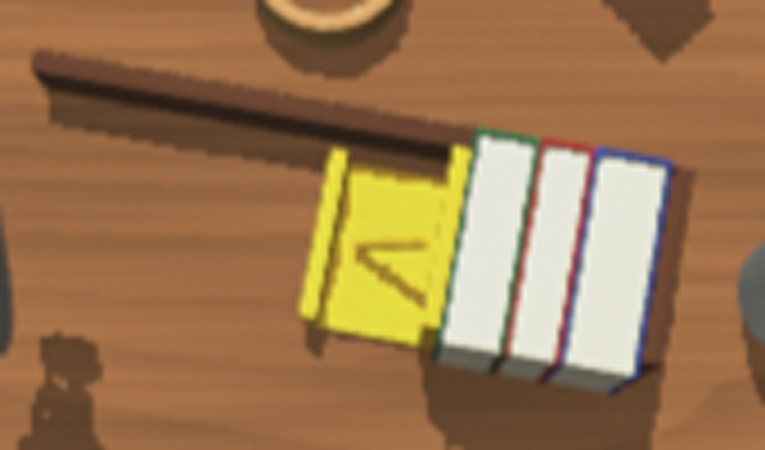

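View pics/s15z.png

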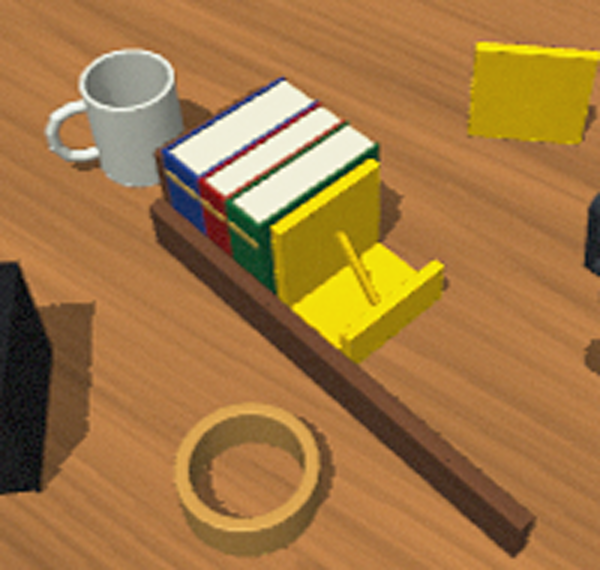

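The row is snug and square. Vision puts green's spine possibly about 1 mm further back than blue's, which is below the camera's accuracy. I have time, so I'll feel each page edge lightly with the fingers to make sure of contact at the rail.

```bash

python3 -m pendant '[{"dx":-1.35,"dy":-2.17,"dz":0,"wx":0,"wy":0,"wz":-0.1428,"claw":255},{"dx":-1.35,"dy":-2.17,"dz":0,"wx":0,"wy":0,"wz":-0.1428,"claw":255},{"dx":-1.35,"dy":-2.17,"dz":0,"wx":0,"wy":0,"wz":-0.1428,"claw":255},{"dx":-1.35,"dy":-2.17,"dz":0,"wx":0,"wy":0,"wz":-0.1428,"claw":255},{"dx":-1.35,"dy":-2.17,"dz":0,"wx":0,"wy":0,"wz":-0.1428,"claw":255},{"dx":-1.35,"dy":-2.17,"dz":0,"wx":0,"wy":0,"wz":-0.1428,"claw":255},{"dx":-1.35,"dy":-2.17,"dz":0,"wx":0,"wy":0,"wz":-0.1428,"claw":255},{"dx":-1.35,"dy":-2.17,"dz":0,"wx":0,"wy":0,"wz":-0.1428,"claw":255},{"dx":-1.35,"dy":-2.17,"dz":0,"wx":0,"wy":0,"wz":-0.1428,"claw":255},{"dx":-1.35,"dy":-2.17,"dz":0,"wx":0,"wy":0,"wz":-0.1428,"claw":255},{"dx":-1.35,"dy":-2.17,"dz":0,"wx":0,"wy":0,"wz":-0.1428,"claw":255},{"dx":0,"dy":0,"dz":0,"wx":-0.026,"wy":-0.137,"wz":0,"claw":255}]' >/dev/null
python3 -m pendant '[{"dx":0,"dy":0,"dz":0,"wx":0,"wy":0,"wz":0,"claw":255}]'
python3 -c "
from h import *
st();to(-160,-39)"
```

```text
time: 18.8
tcp_pos: [486.1, 4.2, 194.3]
tool_rot: [0.993, -0.096, 0.074, 0.007]
contact_force: [0.1, -0.0, 0.1]
width: -0.1
t 18.8 tcp [486.1   4.2 194.3] rack [-187.4  -41.5] toolx yaw -0.192 toolz [ 0.145 -0.028 -0.989] F [ 0.1 -0.   0.1] w -0.1 qpos [-0.24  0.24  1.63  0.01  1.12  1.52]
to -160 -39 d cm [ 2.74 -0.28]
```

```bash

python3 -m pendant '[{"dx":0,"dy":0,"dz":-3.78,"wx":0,"wy":0,"wz":0,"claw":255},{"dx":0,"dy":0,"dz":-3.78,"wx":0,"wy":0,"wz":0,"claw":255},{"dx":0,"dy":0,"dz":-3.78,"wx":0,"wy":0,"wz":0,"claw":255},{"dx":0,"dy":0,"dz":-3.78,"wx":0,"wy":0,"wz":0,"claw":255},{"dx":2.7,"dy":-0.28,"dz":0,"wx":0,"wy":0,"wz":0,"claw":255},{"dx":1.4,"dy":-0.27,"dz":0,"wx":0,"wy":0,"wz":0,"claw":255},{"dx":0.7,"dy":-0.135,"dz":0,"wx":0,"wy":0,"wz":0,"claw":255},{"dx":0,"dy":0,"dz":0,"wx":0,"wy":0,"wz":0,"claw":255}]' >/dev/null
python3 -c "
from h import *
st()"
```

```text
t 19.6 tcp [537.2  -2.3  42.9] rack [-136.   -38.1] toolx yaw -0.19 toolz [ 0.143 -0.028 -0.989] F [-0.1 -0.5 -0.2] w -0.2 qpos [-0.23  0.53  1.7   0.01  0.77  1.53]
```

```bash
cat > /dev/null <<<''
python3 -m pendant '[{"dx":0.2,"dy":-0.038,"dz":0,"wx":0,"wy":0,"wz":0,"claw":255},{"dx":0.1,"dy":-0.019,"dz":0,"wx":0,"wy":0,"wz":0,"claw":255},{"dx":0.1,"dy":-0.019,"dz":0,"wx":0,"wy":0,"wz":0,"claw":255}]'|grep -E "tcp|force"
python3 -m pendant '[{"dx":0.05,"dy":-0.01,"dz":0,"wx":0,"wy":0,"wz":0,"claw":255}]'|grep -E "tcp|force"
python3 -m pendant '[{"dx":0.05,"dy":-0.01,"dz":0,"wx":0,"wy":0,"wz":0,"claw":255}]'|grep -E "tcp|force"
python3 -m pendant '[{"dx":0.05,"dy":-0.01,"dz":0,"wx":0,"wy":0,"wz":0,"claw":255}]'|grep -E "tcp|force"
python3 -m pendant '[{"dx":0.05,"dy":-0.01,"dz":0,"wx":0,"wy":0,"wz":0,"claw":255}]'|grep -E "tcp|force"
python3 -c "
from h import *
st()"
```

```text
tcp_pos: [540.2, -2.5, 43.1]
contact_force: [0.1, -0.0, -1.1]
tcp_pos: [540.9, -2.6, 43.0]
contact_force: [0.2, 0.5, 0.6]
tcp_pos: [541.4, -2.7, 43.0]
contact_force: [-0.4, -0.5, -1.0]
tcp_pos: [541.9, -2.8, 42.9]
contact_force: [-0.1, -0.5, 0.7]
tcp_pos: [542.4, -2.9, 42.9]
contact_force: [-0.7, 0.3, 0.5]
t 20.3 tcp [542.4  -2.9  42.9] rack [-130.8  -37.8] toolx yaw -0.19 toolz [ 0.144 -0.027 -0.989] F [-0.7  0.3  0.5] w 0.1 qpos [-0.23  0.54  1.68  0.01  0.77  1.53]
```

```bash

python3 -m pendant '[{"dx":0.05,"dy":-0.01,"dz":0,"wx":0,"wy":0,"wz":0,"claw":255}]'|grep -E "tcp|force"
python3 -m pendant '[{"dx":0.05,"dy":-0.01,"dz":0,"wx":0,"wy":0,"wz":0,"claw":255}]'|grep -E "tcp|force"
python3 -m pendant '[{"dx":0.05,"dy":-0.01,"dz":0,"wx":0,"wy":0,"wz":0,"claw":255}]'|grep -E "tcp|force"
python3 -m pendant '[{"dx":0.05,"dy":-0.01,"dz":0,"wx":0,"wy":0,"wz":0,"claw":255}]'|grep -E "tcp|force"
python3 -c "
from h import *
st()"
```

```text
tcp_pos: [542.6, -2.9, 42.8]
contact_force: [-3.5, 0.9, 3.7]
tcp_pos: [542.6, -2.9, 42.7]
contact_force: [-6.9, -0.6, 5.5]
tcp_pos: [542.7, -2.9, 42.7]
contact_force: [-8.3, 0.6, 7.5]
tcp_pos: [542.7, -2.9, 42.7]
contact_force: [-10.2, 0.5, 7.4]
t 20.7 tcp [542.7  -2.9  42.7] rack [-130.5  -37.7] toolx yaw -0.19 toolz [ 0.14  -0.027 -0.99 ] F [-10.2   0.5   7.4] w 0.2 qpos [-0.23  0.54  1.68  0.01  0.78  1.53]
```

```bash

python3 -m pendant '[{"dx":0.1,"dy":-0.019,"dz":0,"wx":0,"wy":0,"wz":0,"claw":255}]'|grep -E "tcp|force"
python3 -m pendant '[{"dx":0.05,"dy":-0.01,"dz":0,"wx":0,"wy":0,"wz":0,"claw":255}]'|grep -E "tcp|force"
python3 -c "
from h import *
st();look('t16')"
```

```text
tcp_pos: [543.5, -3.1, 42.7]
contact_force: [-10.0, 0.8, 9.1]
tcp_pos: [543.7, -3.1, 42.6]
contact_force: [-12.8, 0.7, 10.2]
t 20.9 tcp [543.7  -3.1  42.6] rack [-129.5  -37.7] toolx yaw -0.19 toolz [ 0.139 -0.026 -0.99 ] F [-12.8   0.7  10.2] w -0.0 qpos [-0.23  0.54  1.68  0.01  0.78  1.53]
book 1521 [-54.2 -75.4] [110.2 110.2] 89.32 x [-109.9    0.7] y [-130.2  -20.4]
plate 115 [-50.7 -16.7] [76.9  9.1] 0.02 [-89.1 -21.3] [-12.2 -12.1]
lip 148 [-44.2  37.5] [ 62.7 135.4] 63.15 [-111.   -21.1] [ 3.6 57.9]
```

```bash

python3 -m pendant '[{"dx":0.05,"dy":-0.01,"dz":0,"wx":0,"wy":0,"wz":0,"claw":255}]'|grep -E "tcp|force"
python3 -m pendant '[{"dx":0.05,"dy":-0.01,"dz":0,"wx":0,"wy":0,"wz":0,"claw":255}]'|grep -E "tcp|force"
python3 -m pendant '[{"dx":-0.6,"dy":0.115,"dz":0,"wx":0,"wy":0,"wz":0,"claw":255},{"dx":-0.6,"dy":0.115,"dz":0,"wx":0,"wy":0,"wz":0,"claw":255},{"dx":-0.67,"dy":-3.49,"dz":0,"wx":0,"wy":0,"wz":0,"claw":255},{"dx":0,"dy":0,"dz":0,"wx":0,"wy":0,"wz":0,"claw":255},{"dx":0.5,"dy":-0.096,"dz":0,"wx":0,"wy":0,"wz":0,"claw":255},{"dx":0.2,"dy":-0.038,"dz":0,"wx":0,"wy":0,"wz":0,"claw":255},{"dx":0,"dy":0,"dz":0,"wx":0,"wy":0,"wz":0,"claw":255}]'|grep -E "tcp|force"
python3 -c "
from h import *
st();to(-130.5,-73)"
```

```text
tcp_pos: [543.8, -3.1, 42.5]
contact_force: [-15.0, 1.2, 11.0]
tcp_pos: [543.8, -3.1, 42.5]
contact_force: [-16.4, 0.9, 12.8]
tcp_pos: [535.8, -37.3, 42.9]
contact_force: [1.4, -0.6, -0.2]
t 21.85 tcp [535.8 -37.3  42.9] rack [-130.8  -72.8] toolx yaw -0.189 toolz [ 0.144 -0.027 -0.989] F [ 1.4 -0.6 -0.2] w -0.0 qpos [-0.3   0.53  1.7   0.02  0.77  1.45]
to -130.5 -73 d cm [ 0.02 -0.03]
```

Green is seated now at -129.4 (it had been 0.9 mm off). Feel red.

```bash

python3 -m pendant '[{"dx":0.05,"dy":-0.01,"dz":0,"wx":0,"wy":0,"wz":0,"claw":255}]'|grep -E "tcp|force"
python3 -m pendant '[{"dx":0.05,"dy":-0.01,"dz":0,"wx":0,"wy":0,"wz":0,"claw":255}]'|grep -E "tcp|force"
python3 -m pendant '[{"dx":0.05,"dy":-0.01,"dz":0,"wx":0,"wy":0,"wz":0,"claw":255}]'|grep -E "tcp|force"
python3 -m pendant '[{"dx":0.05,"dy":-0.01,"dz":0,"wx":0,"wy":0,"wz":0,"claw":255}]'|grep -E "tcp|force"
python3 -m pendant '[{"dx":0.05,"dy":-0.01,"dz":0,"wx":0,"wy":0,"wz":0,"claw":255}]'|grep -E "tcp|force"
python3 -m pendant '[{"dx":0.05,"dy":-0.01,"dz":0,"wx":0,"wy":0,"wz":0,"claw":255}]'|grep -E "tcp|force"
python3 -c "
from h import *
st()"
```

```text
tcp_pos: [535.9, -37.3, 42.8]
contact_force: [0.3, -0.8, 0.4]
tcp_pos: [536.3, -37.6, 42.8]
contact_force: [-0.5, -0.4, 0.3]
tcp_pos: [536.4, -37.6, 42.7]
contact_force: [-1.8, 1.1, 1.4]
tcp_pos: [536.5, -37.6, 42.7]
contact_force: [-5.0, 2.1, 4.0]
tcp_pos: [536.6, -37.7, 42.7]
contact_force: [-7.9, 2.8, 6.4]
tcp_pos: [536.6, -37.6, 42.6]
contact_force: [-10.1, 3.3, 7.9]
t 22.45 tcp [536.6 -37.6  42.6] rack [-129.9  -73. ] toolx yaw -0.19 toolz [ 0.14  -0.026 -0.99 ] F [-10.1   3.3   7.9] w -0.2 qpos [-0.3   0.53  1.69  0.02  0.77  1.45]
```

```bash

python3 -m pendant '[{"dx":0.05,"dy":-0.01,"dz":0,"wx":0,"wy":0,"wz":0,"claw":255}]'|grep -E "tcp|force"
python3 -m pendant '[{"dx":0.05,"dy":-0.01,"dz":0,"wx":0,"wy":0,"wz":0,"claw":255}]'|grep -E "tcp|force"
python3 -m pendant '[{"dx":0.05,"dy":-0.01,"dz":0,"wx":0,"wy":0,"wz":0,"claw":255}]'|grep -E "tcp|force"
python3 -m pendant '[{"dx":0.05,"dy":-0.01,"dz":0,"wx":0,"wy":0,"wz":0,"claw":255}]'|grep -E "tcp|force"
python3 -c "
from h import *
st()"
```

```text
tcp_pos: [536.7, -37.7, 42.7]
contact_force: [-12.4, 3.0, 11.0]
tcp_pos: [536.7, -37.6, 42.6]
contact_force: [-14.7, 2.7, 11.5]
tcp_pos: [537.0, -37.7, 42.6]
contact_force: [-14.1, 3.8, 10.7]
tcp_pos: [537.2, -37.7, 42.6]
contact_force: [-16.9, 3.9, 14.2]
t 22.85 tcp [537.2 -37.7  42.6] rack [-129.4  -72.9] toolx yaw -0.189 toolz [ 0.137 -0.025 -0.99 ] F [-16.9   3.9  14.2] w -0.1 qpos [-0.3   0.53  1.69  0.02  0.78  1.45]
```

Red is at -129.4 too. Now blue, the same way.

```bash

python3 -m pendant '[{"dx":-0.6,"dy":0.115,"dz":0,"wx":0,"wy":0,"wz":0,"claw":255},{"dx":-0.6,"dy":0.115,"dz":0,"wx":0,"wy":0,"wz":0,"claw":255},{"dx":-0.67,"dy":-3.49,"dz":0,"wx":0,"wy":0,"wz":0,"claw":255},{"dx":0,"dy":0,"dz":0,"wx":0,"wy":0,"wz":0,"claw":255},{"dx":0.5,"dy":-0.096,"dz":0,"wx":0,"wy":0,"wz":0,"claw":255},{"dx":0.3,"dy":-0.058,"dz":0,"wx":0,"wy":0,"wz":0,"claw":255},{"dx":0.1,"dy":-0.019,"dz":0,"wx":0,"wy":0,"wz":0,"claw":255}]'|grep -E "tcp|force"
python3 -m pendant '[{"dx":0.05,"dy":-0.01,"dz":0,"wx":0,"wy":0,"wz":0,"claw":255}]'|grep -E "tcp|force"
python3 -m pendant '[{"dx":0.05,"dy":-0.01,"dz":0,"wx":0,"wy":0,"wz":0,"claw":255}]'|grep -E "tcp|force"
python3 -m pendant '[{"dx":0.05,"dy":-0.01,"dz":0,"wx":0,"wy":0,"wz":0,"claw":255}]'|grep -E "tcp|force"
python3 -m pendant '[{"dx":0.05,"dy":-0.01,"dz":0,"wx":0,"wy":0,"wz":0,"claw":255}]'|grep -E "tcp|force"
python3 -c "
from h import *
st()"
```

```text
tcp_pos: [530.3, -72.5, 42.7]
contact_force: [-6.5, -1.7, 4.5]
tcp_pos: [530.3, -72.5, 42.7]
contact_force: [-7.9, -1.4, 5.0]
tcp_pos: [530.3, -72.5, 42.6]
contact_force: [-9.7, -1.0, 6.7]
tcp_pos: [530.4, -72.5, 42.6]
contact_force: [-12.1, -1.7, 9.2]
tcp_pos: [530.5, -72.5, 42.5]
contact_force: [-12.8, -1.1, 8.9]
t 23.95 tcp [530.5 -72.5  42.5] rack [-129.4 -108.3] toolx yaw -0.189 toolz [ 0.139 -0.026 -0.99 ] F [-12.8  -1.1   8.9] w 0.2 qpos [-0.37  0.53  1.7   0.04  0.77  1.37]
```

All three are at -129.4. Retreat and do the final check.

```bash

python3 -m pendant '[{"dx":-1.5,"dy":0.29,"dz":0,"wx":0,"wy":0,"wz":0,"claw":255},{"dx":-3,"dy":0.58,"dz":0,"wx":0,"wy":0,"wz":0,"claw":255},{"dx":0,"dy":0,"dz":4.5,"wx":0,"wy":0,"wz":0,"claw":255},{"dx":0,"dy":0,"dz":4.5,"wx":0,"wy":0,"wz":0,"claw":255},{"dx":-2,"dy":-4,"dz":2,"wx":0,"wy":0,"wz":0,"claw":255},{"dx":-2,"dy":-4,"dz":2,"wx":0,"wy":0,"wz":0,"claw":255},{"dx":-2,"dy":-4,"dz":0,"wx":0,"wy":0,"wz":0,"claw":255},{"dx":-2,"dy":-4,"dz":0,"wx":0,"wy":0,"wz":0,"claw":255},{"dx":-2,"dy":-4,"dz":0,"wx":0,"wy":0,"wz":0,"claw":255},{"dx":-2,"dy":-4,"dz":0,"wx":0,"wy":0,"wz":0,"claw":255},{"dx":0,"dy":0,"dz":0,"wx":0,"wy":0,"wz":0,"claw":255}]'
python3 - <<'E'
from h import *
look('t20')
p=imaging.camera('top');w=cloud(p);p0=dict(np.load('pics/top0.npz'));w0=cloud(p0)
for n,(u0,v0,u1,v1,lo,hi) in dict(mug=(330,160,376,212,80,95),tape=(220,98,262,142,35,43),cutter=(100,145,165,172,15,30)).items():
    for W in(w0,w):
        s=W[v0:v1,u0:u1];k=(s[...,2]>lo)&(s[...,2]<hi);print(n,k.sum(),np.round(rectm(s[k][:,:2])[0],1))
cv2.imwrite('pics/t20z.png',cv2.cvtColor(cv2.resize(p['img'][130:230,170:340],None,fx=4.5,fy=4.5,interpolation=cv2.INTER_CUBIC),cv2.COLOR_RGB2BGR))
p=imaging.camera('scene');cv2.imwrite('pics/s20z.png',cv2.cvtColor(cv2.resize(p['img'][100:290,130:330],None,fx=3,fy=3,interpolation=cv2.INTER_CUBIC),cv2.COLOR_RGB2BGR))
E
```

```text
time: 25.05
tcp_pos: [366.3, -308.9, 172.9]
tool_rot: [0.993, -0.097, 0.073, 0.008]
contact_force: [1.0, 0.4, 0.5]
width: -0.1
book 1963 [-58.8 -75.6] [119.7 109.7] 0.59 x [-118.9    1.4] y [-130.2  -20.6]
plate 148 [-61.6 -16.7] [ 9.2 99.3] 89.97 [-111.2  -21.3] [-11.9 -12.1]
lip 148 [-56.4  23. ] [112.3  72.1] 2.25 [-111.1  -15.2] [ 1.1 57.9]
mug 196 [ 595.6 -209.7]
mug 199 [ 595.8 -210.2]
tape 367 [796.4  70.5]
tape 358 [796.2  69.9]
cutter 455 [695.7 369.6]
cutter 443 [695.6 369.2]
```

View pics/t20z.png

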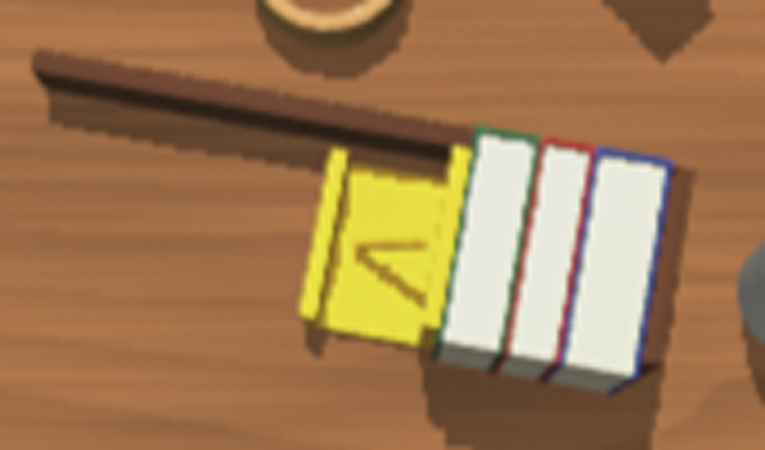

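View pics/s20z.png

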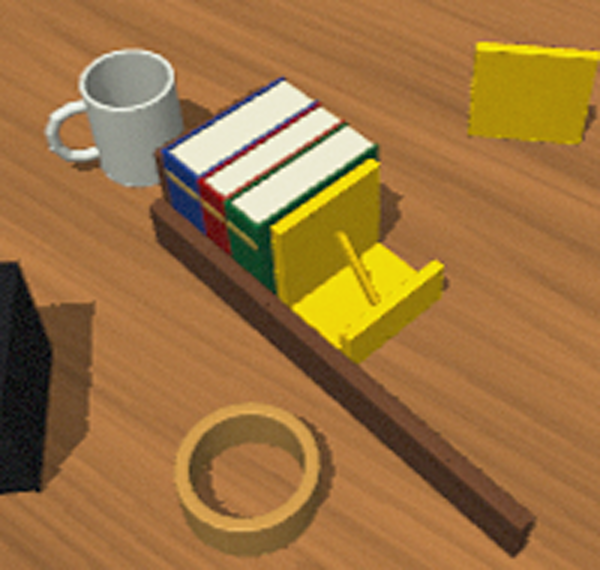

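The pictures show the row snug and square against the rail. The bookend is flush, and the mug, tape and cutter have not moved (differences under 1 mm). Handing in.

```bash
python3 -c "
from h import *
print(ctrl.close_job());st()"
```

```text
the job is handed in; nothing more can be done
None
the job is handed in; nothing more can be done
```

I pushed the blue, red and green books back to the rail with the closed fingers. Then I pushed the bookend by its lip until the row stood snug against the end board, and handed the job in at about 25 s.

**Rail contact:** After the bookend push, green had come about 0.9 mm off the rail and red about 0.5 mm. I re-seated both with light pushes and checked blue. All three then stopped at the same place under 13–17 N along the push direction (about 16–22 N in total). This touch-up came after the bookend push, so strictly it was outside the order you asked for.

**Row:** The last pictures show the books upright with no visible gaps. The row measures 109.7 mm by camera, against 108 mm for the three thicknesses. The bookend plate is parallel to the row, and the books' outer face and the plate's face agree within about 1 mm.

**Bystanders:** The mug, tape and cutter are within 1 mm of where they started. I did not measure the look-alikes, but no move went to them.

**What went wrong:** While I pushed red, part of the gripper caught green's page edge. It slid green about 15 mm towards the rail with 2° of yaw. Green stayed upright, and I seated it next. The forces I read during the job stayed under 30 N.

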